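# Move the bench instruments from the drying rack to the bench rack in the same order

## Robot

A 6-joint arm with a two-finger parallel gripper is mounted at the origin on the work surface. World frame = base frame: x ahead of the robot, y to its left, z up, the work surface at z = 0. Lengths are in m, angles in rad, forces in N, time in s.
With the tool pointing down it reaches from about 0.375 to 0.9 m from the base axis. Payload 3.1 kg.
Tool frame: the origin (TCP) lies at the centre of the arm's flange, where the gripper is bolted on; the fingertips stand robot.tip_extent ahead of it and the grasp point (between the pads) lies 164 mm ahead of it (robot.tip_extent is the distance from the TCP to the fingertips, in m); z points along the fingers, y is the line along which they close (so a half turn about z gives the same grasp; the last joint's range is limited). The gripper opens to 87 mm and grips with 3 to 60 N. Pads are 19 mm wide; open, the fingers measure 117 mm over their backs; the gripper's body (75 mm by 190 mm) begins 51 mm behind the grasp point.
Start: joints at [-1.444, 0.527, 1.433, -0, 1.181, -0.178], TCP at [0.188, -0.596, 0.405] pointing down, gripper open.
Joint ranges: [-3.08, 3.08], [-0.75, 2.2], [0.22, 2.44], [-1.43, 4.57], [0, 2.65], [-2.85, 2.85]. Speed limits (rad/s): [2.79, 2.79, 3.14, 3.14, 3.14, 3.14].

## Interface

Orientations are given as a unit quaternion [x, y, z, w].
In Python, from rig import get_obs, camera, hand_in, cut_out, robot gives the robot as it stands.
- The arm moves only by the tool step_arm, never from a script. Its argument "rows" is a list of rows, each a list of 6 numbers: the shift along the world's x, y, z in m, then the turn, a rotation vector about the world's x, y, z in degrees. A call has 1 to 12 rows; each row shifts and turns the commanded pose from where the row before left it; what a row does not reach is not made up. A row lasts 1/8 s, in which the tool goes at most 62.5 mm and 10.7 degrees, less where a joint would pass 70% of its speed; a pose out of reach is approached as far as the arm can. A call is refused whole if a number of a shift passes 0.0625 or a number of a turn 10.7, either way. A call with a gripper value outside its range is refused whole. "jaw" is the finger opening in m, from 0 to 0.087, set as the call begins (left out, the last holds). The fingers move at their own pace and stop on an object; "squeeze" is the grip in N (left out, the last holds). Time passes only in rows, so rows that do not move let the fingers close. It gives the time, the measured TCP pose, the force, the opening and the grip force at its end, in the units of the state.
- get_obs(): the state, without advancing time (a new reading comes with each control period).
- camera(name): name is "scene" or "top" or "wrist"; returns a dict with "pixels" (400x640x3 uint8, blue, green, red), "depth" (400x640 float32, m along the optical axis (not along the pixel's ray), 0 where there is no reading), "fov_y" (degrees; the focal length in pixels is half the picture's height over the tangent of half this angle, whatever the lens; pixels are square), "cx", "cy" (the principal point, pixels), "extrinsics" (4x4, takes a point from camera to world coordinates); the wrist camera has in their place "mount" (4x4, takes a point from camera to tool coordinates, whose origin is the TCP and whose axes are the flange's). Camera axes: x right, y up, looking along -z (the intrinsics and any distortion apply to the point x, -y, -z); pixel columns grow to the right and rows downward; lengths in m; the calibration is good to about 2 mm. The wrist camera is an equidistant fisheye: a pixel r from the principal point sees the ray r / f radians off the axis. A picture is of the moment at which its call begins: read the wrist's pose just before it.
- hand_in(): hands the job in; it is judged then, once.
Trained networks look in the newest picture that a camera, given by its name, has taken for a name from the list of things; names that differ only in an ending like _2 or _b are one class to them, and where a whole thing is asked for, a point or a joint stands for the part that bears it (a point fixed in the world has none). Each returns a list of dicts, best first, with "confidence" (0 to 1); they miss things now and then, are a little off and sometimes report something else, mostly with a low value. They report only what shows in the picture. A call takes as long as a camera call. They do not tell look-alikes from the thing itself.
- cut_out(label, camera): "region" (400x640 bool, what is visible of it) and "extent" ([centre column, centre row, width, height] in pixels, round what is visible of it).
The state is a dict: "time": time; "q": joint angles; "joint_velocities": joint speeds; "joint_torque": joint torques, N m; "position": TCP position; "tool_rot": TCP orientation; "ft_force": force on the tool from outside, world axes, zero at the start; "moment": the same for the moment, N m; "grip_width": finger opening in m; "grip_force": force on a finger pad.
Only numpy, scipy, OpenCV 4.12 (cv2) and the standard library are available. Lean on these libraries where they do the work, as an engineer would, in place of code of your own. Each camera call takes 0.05 s, during which the arm holds its last target. There are 200 camera calls.

## Task

Move the four washed dental-lab instruments from the steel drying rack to the empty wooden bench rack, keeping the same left-to-right order they have now, each lying in both its front and its rear notch with its working end away from the robot as it does now. Do not knock the mounted plaster models that stand between the racks.

Things in the scene. Friction and masses are not known exactly. Their poses are not given: they have to be found in the camera images.
- plaster_knife: Plaster knife, 90 g: round wooden handle 20 mm thick, from 62 mm behind to 50 mm ahead of the origin; short steel blade 25 mm wide, tip 113 mm ahead. Seated, its axis is 14 mm above the notch bottom. Origin (grip here): on the handle axis, within 8 mm of midway between its saddles; +x along it to the working end. Starts level in the drying rack, working end away from the robot.
- wax_knife: Wax knife, 60 g: dark round wooden handle 14 mm thick, 56 mm behind to 50 mm ahead of the origin; blade 12 mm wide, tip 131 mm ahead; small spoon ends 98 mm behind. Seated, its axis is 10 mm above the notch bottom. Origin (grip here): on the handle axis, within 8 mm of midway between its saddles; +x along it to the working end. Starts level in the drying rack, working end away from the robot.
- spatula: Mixing spatula, 80 g: grey round plastic handle 17 mm thick, 60 mm behind to 50 mm ahead of the origin; long flat blade 28 mm wide, rounded end 143 mm ahead. Seated, its axis is 12 mm above the notch bottom. Origin (grip here): on the handle axis, within 8 mm of midway between its saddles; +x along it to the working end. Starts level in the drying rack, working end away from the robot.
- carver: Carver, 40 g: slim, all steel, round handle 9 mm thick, 55 mm either side of the origin; leaf blade (working end), tip 103 mm ahead; small ball ends 77 mm behind. Seated, its axis is 6.5 mm above the notch bottom. Origin (grip here): on the handle axis, within 8 mm of midway between its saddles; +x along it to the working end. Starts level in the drying rack, working end away from the robot.
- notch_1: Bench-rack notch 1 from the robot's left (leftmost), empty: dark silicone V saddles (45 degree sides, 15 mm deep, 30 mm wide at the top) 35 mm before and behind the origin; the 60 mm between them is open for fingers. A round handle let go within 7 mm of the middle slides to it. Origin: V bottom, midway between the saddles, 45 mm above the bench; +x away from the robot, +y left.
- notch_2: Bench-rack notch 2 from the robot's left (second), empty: dark silicone V saddles (45 degree sides, 15 mm deep, 30 mm wide at the top) 35 mm before and behind the origin; the 60 mm between them is open for fingers. A round handle let go within 7 mm of the middle slides to it. Origin: V bottom, midway between the saddles, 45 mm above the bench; +x away from the robot, +y left.
- notch_3: Bench-rack notch 3 from the robot's left (third), empty: dark silicone V saddles (45 degree sides, 15 mm deep, 30 mm wide at the top) 35 mm before and behind the origin; the 60 mm between them is open for fingers. A round handle let go within 7 mm of the middle slides to it. Origin: V bottom, midway between the saddles, 45 mm above the bench; +x away from the robot, +y left.
- notch_4: Bench-rack notch 4 from the robot's left (rightmost), empty: dark silicone V saddles (45 degree sides, 15 mm deep, 30 mm wide at the top) 35 mm before and behind the origin; the 60 mm between them is open for fingers. A round handle let go within 7 mm of the middle slides to it. Origin: V bottom, midway between the saddles, 45 mm above the bench; +x away from the robot, +y left.
- bench_rack: Fixed pale wooden rack, 120 x 228 mm, four notches 58 mm apart. Origin: middle of its front edge, bench level; +x away from the robot, +y left; notch origins 60 mm behind that edge. The steel drying rack, same measures but a 16 mm rim, holds the four instruments in any order. Either rack may be the left one; centres about 355 mm apart, each turned a little.
- mounted_models: Mounted plaster models: upper and lower cast of tan stone in white plaster between two ochre plates, a round upright tower 58 mm in diameter, 84 mm tall, 300 g, standing loose on the bench between the racks. Origin: centre of its underside, z up.
Mind the look-alikes: they are no part of the job. What is shaped like the plaster_knife but green is not meant.

How it is judged:
At the end, for the whole second after the job is handed in: Each instrument rests in one bench-rack notch, front and rear (15 mm lengthwise, 6 mm sideways, 4 mm of seated height, 7 degrees), working end away from the robot, in the starting left-to-right order (327 to 385 mm from its start), at rest; mounted models upright, within 20 mm ((y of plaster_knife in the frame of notch_1 between -0.006 and 0.006 m or y of plaster_knife in the frame of notch_2 between -0.006 and 0.006 m or y of plaster_knife in the frame of notch_3 between -0.006 and 0.006 m or y of plaster_knife in the frame of notch_4 between -0.006 and 0.006 m) and x of plaster_knife in the frame of bench_rack between 0.045 and 0.075 m and z of plaster_knife in the frame of bench_rack between 0.055 and 0.063 m and angle between the x axis of each of plaster_knife, wax_knife, spatula, carver and the x axis of bench_rack, either way round below 0.12 rad and x of bench_rack in the frame of plaster_knife below -0.02 m and distance of plaster_knife from where it was at the start of the episode between 0.327 and 0.385 m and linear speed of each of plaster_knife, wax_knife, spatula, carver below 0.02 m/s and (y of wax_knife in the frame of notch_1 between -0.006 and 0.006 m or y of wax_knife in the frame of notch_2 between -0.006 and 0.006 m or y of wax_knife in the frame of notch_3 between -0.006 and 0.006 m or y of wax_knife in the frame of notch_4 between -0.006 and 0.006 m) and x of wax_knife in the frame of bench_rack between 0.045 and 0.075 m and z of wax_knife in the frame of bench_rack between 0.051 and 0.059 m and x of bench_rack in the frame of wax_knife below -0.02 m and distance of wax_knife from where it was at the start of the episode between 0.327 and 0.385 m and (y of spatula in the frame of notch_1 between -0.006 and 0.006 m or y of spatula in the frame of notch_2 between -0.006 and 0.006 m or y of spatula in the frame of notch_3 between -0.006 and 0.006 m or y of spatula in the frame of notch_4 between -0.006 and 0.006 m) and x of spatula in the frame of bench_rack between 0.045 and 0.075 m and z of spatula in the frame of bench_rack between 0.053 and 0.061 m and x of bench_rack in the frame of spatula below -0.02 m and distance of spatula from where it was at the start of the episode between 0.327 and 0.385 m and (y of carver in the frame of notch_1 between -0.006 and 0.006 m or y of carver in the frame of notch_2 between -0.006 and 0.006 m or y of carver in the frame of notch_3 between -0.006 and 0.006 m or y of carver in the frame of notch_4 between -0.006 and 0.006 m) and x of carver in the frame of bench_rack between 0.045 and 0.075 m and z of carver in the frame of bench_rack between 0.047 and 0.055 m and x of bench_rack in the frame of carver below -0.02 m and distance of carver from where it was at the start of the episode between 0.327 and 0.385 m and distance of mounted_models from where it was at the start of the episode below 0.02 m and angle between mounted_models's own z axis and vertical below 0.15 rad); the robot touches nothing.
It fails at once if the mounted plaster models are knocked over or pushed more than 20 mm (distance of mounted_models from where it was at the start of the episode above 0.02 m or angle between mounted_models's own z axis and vertical above 0.3 rad).
It also fails if it takes over 115 s, if anything falls off the work surface, if the arm or the gripper's body presses on something with over 40 N, if the wrist force passes 120 N, or if a joint passes its speed limit or range.

## Working session

There is one attempt and no reset: what is moved stays moved. The work goes in short steps, Python scripts to look and compute and a tool call to move; the robot and the scene stay as the last step left them, time stands still between calls to the robot, and variables do not carry over. Pictures are saved under pics/ and viewed, at most 14 in all, crops included, and the job is handed in when it is done.

Besides the shell and the picture viewer there is one more tool, called as name(argument=value, ...) on one line, values as JSON. step_arm: Moves the arm, as the interface text tells. Its arguments: {"type":"object","properties":{"rows":{"type":"array"},"jaw":{"type":"number"},"squeeze":{"type":"number"}},"required":["rows"]}

```bash
mkdir -p pics; ls
cat > h.py <<'E'
import numpy as np, cv2
from rig import get_obs, camera, hand_in, cut_out, robot
from scipy.spatial.transform import Rotation as R
def cam(n):
    o=get_obs(); c=camera(n); c['name']=n
    c['f']=200/np.tan(np.radians(c['fov_y'])/2)
    if 'mount' in c:
        T=np.eye(4);T[:3,:3]=R.from_quat(o['tool_rot']).as_matrix();T[:3,3]=o['position'];c['extrinsics']=T@c['mount']
    return c
def save(c,n): cv2.imwrite('pics/'+n,c['pixels'])
def cloud(c):
    v,u=np.mgrid[:400,:640]; d=c['depth'];f=c['f']
    x=(u-c['cx'])/f;y=(v-c['cy'])/f
    if c['name']=='wrist':
        r=np.hypot(x,y);s=np.where(r>1e-6,np.tan(np.minimum(r,1.5))/np.maximum(r,1e-6),1);x=x*s;y=y*s
    P=np.stack([x*d,-y*d,-d,np.ones_like(d)],-1)@c['extrinsics'].T
    P=P[...,:3];P[d<=0]=np.nan;return P
E
python3 - <<'E'
from h import *
o=get_obs();print(o['time'],o['position'],o['tool_rot'],robot.tip_extent)
for n in ['top','scene']:
    c=cam(n);save(c,n+'.png');P=cloud(c);print(n,c['f'],c['extrinsics'].round(3).tolist())
    for l in ['plaster_knife','wax_knife','spatula','carver','notch_1','bench_rack','mounted_models']:
        for d in cut_out(l,n):
            q=P[d['region']];q=q[~np.isnan(q[:,0])]
            print(l,round(d['confidence'],2),np.round(d['extent'],0),np.median(q,0).round(3) if len(q) else 0,np.percentile(q,[2,98],axis=0).round(3).tolist() if len(q) else 0)
E
```

```text
pics
0.0 [ 0.18754708 -0.59583008  0.40376806] [ 9.88408267e-01  1.51815297e-01  2.92264405e-05 -1.10125362e-03] 0.1822
top 428.36462525291677 [[0.02, 0.989, -0.15, 0.368], [-1.0, 0.02, 0.0, 0.025], [0.003, 0.15, 0.989, 0.854], [0.0, 0.0, 0.0, 1.0]]
plaster_knife 0.82 [233. 260.  42.  91.] [0.363 0.179 0.017] [[0.282, 0.15, 0.009], [0.439, 0.209, 0.022]]
plaster_knife 0.61 [219. 148.  27.  87.] [0.575 0.208 0.066] [[0.487, 0.194, 0.001], [0.656, 0.223, 0.071]]
wax_knife 0.66 [280. 158.  21. 117.] [0.552 0.094 0.059] [[0.456, 0.083, 0.001], [0.663, 0.109, 0.064]]
wax_knife 0.33 [325. 174.  32.  39.] [0.522 0.004 0.084] [[0.501, -0.021, 0.002], [0.551, 0.03, 0.087]]
wax_knife 0.24 [407. 182.  32.  41.] [ 0.545 -0.151  0.053] [[0.476, -0.173, 0.033], [0.559, -0.127, 0.062]]
spatula 0.79 [250. 142.  22.  99.] [0.604 0.15  0.06 ] [[0.492, 0.132, 0.007], [0.685, 0.164, 0.067]]
spatula 0.46 [218. 149.  25.  88.] [0.567 0.208 0.066] [[0.486, 0.194, 0.058], [0.653, 0.222, 0.071]]
spatula 0.43 [376. 176.  25.  46.] [ 0.554 -0.094  0.054] [[0.486, -0.116, 0.039], [0.566, -0.071, 0.061]]
carver 
[... 1125 characters left out ...]
266 0.055] [[0.487, 0.259, 0.051], [0.638, 0.274, 0.057]]
notch_1 0.84 [224. 219.  31.  35.] [ 0.536 -0.209  0.049] [[0.467, -0.231, 0.038], [0.547, -0.185, 0.06]]
notch_1 0.69 [199. 218.  26.  26.] [ 0.468 -0.265  0.049] [[0.457, -0.288, 0.037], [0.537, -0.243, 0.059]]
notch_1 0.68 [249. 220.  24.  30.] [ 0.547 -0.153  0.049] [[0.477, -0.174, 0.038], [0.557, -0.13, 0.06]]
notch_1 0.52 [275. 223.  24.  34.] [ 0.556 -0.099  0.047] [[0.488, -0.125, 0.008], [0.567, -0.072, 0.06]]
bench_rack 0.92 [240. 230. 108.  55.] [ 0.53  -0.178  0.01 ] [[0.458, -0.289, 0.003], [0.58, -0.071, 0.059]]
mounted_models 0.57 [324. 220.  32.  40.] [0.545 0.    0.066] [[0.507, -0.024, 0.004], [0.555, 0.026, 0.086]]
```

Run:
```python
import cv2
a=cv2.imread('pics/top.png')[80:320,150:510];cv2.imwrite('pics/tc.png',cv2.resize(a,None,fx=2.2,fy=2.2,interpolation=3))
```

```text
(no output)
```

View pics/tc.png

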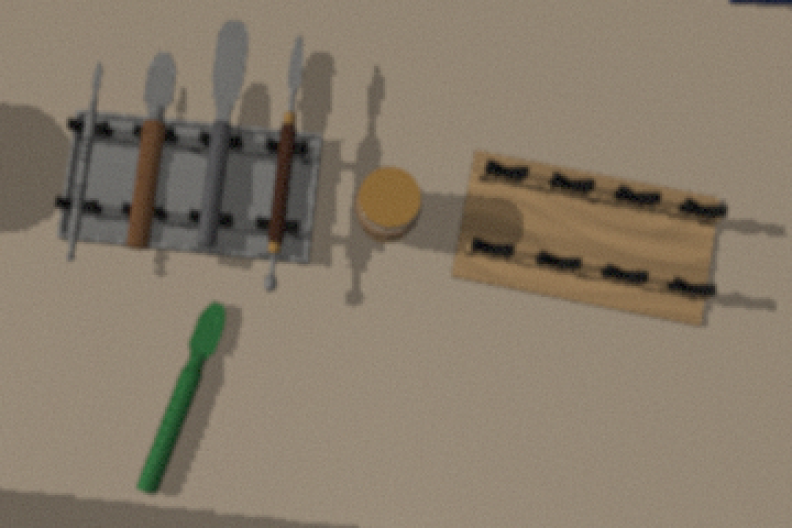

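```bash
cat > m.py <<'E'
from h import *
def axis(q):
    q=q[~np.isnan(q[:,0])]; q=q[q[:,2]>0.045]
    vx,vy,x,y=cv2.fitLine(q[:,:2].astype(np.float32),cv2.DIST_HUBER,0,.01,.01).ravel()
    if vx<0: vx,vy=-vx,-vy
    s=(q[:,:2]-[x,y])@[vx,vy]; lo,hi=np.percentile(s,[.5,99.5])
    return (np.array([x,y])+lo*np.array([vx,vy])).round(4),(np.array([x,y])+hi*np.array([vx,vy])).round(4),round(float(np.degrees(np.arctan2(vy,vx))),1),np.percentile(q[:,2],[50,95]).round(4)
def dark(c,P,xlo,xhi,ylo,yhi,zlo=.03,thr=70):
    g=c['pixels'].max(2); z=P[...,2]
    m=(g<thr)&(z>zlo)&(z<.075)&(P[...,0]>xlo)&(P[...,0]<xhi)&(P[...,1]>ylo)&(P[...,1]<yhi)
    n,l,s,_=cv2.connectedComponentsWithStats(m.astype(np.uint8))
    out=[]
    for i in range(1,n):
        if s[i,4]<25: continue
        q=P[l==i]; a=np.percentile(q,[2,98],axis=0)
        out.append(((a.mean(0)).round(4).tolist(),(a[1]-a[0]).round(3).tolist(),int(s[i,4])))
    return sorted(out,key=lambda t:-t[0][1])
E
python3 - <<'E'
from m import *
for n in ['top','scene']:
    c=cam(n);P=cloud(c);print(n)
    for l in ['carver','plaster_knife','spatula','wax_knife']:
        for d in cut_out(l,n)[:2]:
            try: print(l,round(d['confidence'],2),*axis(P[d['region']]))
            except Exception as e: pass
    for t in dark(c,P,.4,.65,-.32,-.05): print(t)
    print('dry')
    for t in dark(c,P,.4,.65,.05,.32): print(t)
E
```

```text
top
carver 0.81 [0.4755 0.2746] [0.6463 0.2609] -4.6 [0.055  0.0575]
plaster_knife 0.65 [0.4844 0.2141] [0.6563 0.2023] -3.9 [0.066  0.0703]
spatula 0.9 [0.4885 0.1566] [0.6875 0.1419] -4.2 [0.0606 0.0667]
wax_knife 0.91 [0.4525 0.1023] [0.6732 0.0844] -4.6 [0.0594 0.0634]
([0.4927, -0.0873, 0.0528], [0.014, 0.034, 0.019], 106)
([0.5608, -0.0989, 0.0501], [0.013, 0.033, 0.023], 114)
([0.4815, -0.1434, 0.0532], [0.012, 0.034, 0.016], 101)
([0.5506, -0.1558, 0.0503], [0.012, 0.034, 0.021], 111)
([0.4711, -0.2, 0.0526], [0.013, 0.034, 0.018], 110)
([0.5402, -0.2124, 0.0506], [0.012, 0.034, 0.021], 117)
([0.4612, -0.2568, 0.0519], [0.012, 0.033, 0.019], 119)
([0.5299, -0.2689, 0.0497], [0.012, 0.032, 0.023], 117)
dry
([0.5236, 0.2833, 0.0495], [0.01, 0.012, 0.025], 44)
([0.5928, 0.2774, 0.0466], [0.01, 0.01, 0.027], 44)
([0.5272, 0.2615, 0.0486], [0.022, 0.017, 0.026], 87)
([0.5828, 0.2565, 0.0463], [0.027, 0.018, 0.029], 92)
([0.5188, 0.2314, 0.0492], [0.009, 0.012, 0.024], 25)
([0.54, 0.1998, 0.0516], [0.102, 0.019, 0.033], 269)
([0.5141, 0.1743, 0.0482], [0.01, 0.016, 0.027], 41)
([0.
[... 593 characters left out ...]
[0.5533, -0.1569, 0.0504], [0.01, 0.03, 0.02], 80)
([0.4743, -0.2017, 0.0494], [0.011, 0.03, 0.018], 64)
([0.5424, -0.2135, 0.0502], [0.011, 0.031, 0.019], 76)
([0.4636, -0.2585, 0.0502], [0.009, 0.03, 0.018], 58)
([0.5327, -0.2706, 0.0493], [0.009, 0.03, 0.018], 73)
dry
([0.5949, 0.2771, 0.0502], [0.007, 0.009, 0.019], 28)
([0.5262, 0.2612, 0.0492], [0.017, 0.015, 0.019], 43)
([0.5924, 0.2538, 0.0487], [0.009, 0.015, 0.021], 54)
([0.5258, 0.2012, 0.0504], [0.025, 0.01, 0.025], 41)
([0.5911, 0.1955, 0.0501], [0.016, 0.013, 0.023], 52)
([0.5524, 0.1398, 0.0523], [0.082, 0.017, 0.026], 142)
([0.5811, 0.104, 0.05], [0.006, 0.009, 0.017], 27)
([0.5485, 0.0846, 0.0514], [0.086, 0.02, 0.025], 147)
```

step_arm(rows=[[0.05, 0.06, 0.02, 0, 0, -9], [0.05, 0.06, 0.02, 0, 0, -9], [0.05, 0.06, 0, 0, 0, -9], [0.05, 0.06, 0, 0, 0, 0], [0.05, 0.06, 0, 0, 0, 0], [0.03, 0.06, 0, 0, 0, 0], [0, 0.05, 0, 0, 0, 0], [0, 0, 0, 0, 0, 0]], jaw=0.06)

```text
time: 2.3
position: [0.4128, -0.2495, 0.4357]
tool_rot: [0.997, -0.081, -0.001, -0.001]
ft_force: [0.5, -0.5, -0.6]
grip_width: 0.0601
grip_force: 0.0
```

Run:
```python
from m import *
c=cam('wrist');save(c,'w1.png');P=cloud(c);print(c['mount'].round(3).tolist(),c['f'])
for t in dark(c,P,.4,.65,-.32,-.05): print(t)
```

```text
[[-0.001, 0.955, 0.296, 0.081], [1.0, 0.001, -0.001, 0.001], [-0.001, 0.296, -0.955, 0.019], [0.0, 0.0, 0.0, 1.0]] 309.70691628693146
([0.4913, -0.0897, 0.0518], [0.012, 0.034, 0.018], 217)
([0.5592, -0.102, 0.0515], [0.013, 0.033, 0.019], 219)
([0.4809, -0.146, 0.0513], [0.012, 0.034, 0.019], 241)
([0.5486, -0.158, 0.0517], [0.013, 0.035, 0.018], 250)
([0.4708, -0.2022, 0.0526], [0.012, 0.035, 0.017], 249)
([0.5388, -0.2148, 0.0535], [0.013, 0.035, 0.015], 270)
([0.4603, -0.2589, 0.0532], [0.013, 0.033, 0.016], 243)
([0.5288, -0.2718, 0.0536], [0.013, 0.034, 0.016], 263)
```

step_arm(rows=[[0.02, 0.055, 0, 0, 0, 3], [0.02, 0.055, 0, 0, 0, 3], [0.02, 0.055, 0, 0, 0, 0], [0.02, 0.055, 0, 0, 0, 0], [0.02, 0.055, 0, 0, 0, 0], [0.01, 0.055, 0, 0, 0, 0], [0, 0.055, 0, 0, 0, 0], [0, 0.05, 0, 0, 0, 0], [0, 0.02, 0, 0, 0, 0], [0, 0, 0, 0, 0, 0]])

```text
time: 3.6
position: [0.5238, 0.2018, 0.4357]
tool_rot: [1.0, -0.03, 0.0, 0.0]
ft_force: [-0.0, -0.7, 0.3]
grip_width: 0.06
grip_force: 0.0
```

Run:
```python
from m import *
o=get_obs();print(o['time'],o['position'])
c=cam('wrist');save(c,'w2.png');P=cloud(c)
np.savez('w2.npz',P=P)
for l in ['carver','plaster_knife','spatula','wax_knife']:
    for d in cut_out(l,'wrist')[:2]:
        try: print(l,round(d['confidence'],2),*axis(P[d['region']]))
        except Exception as e: pass
for t in dark(c,P,.4,.65,.05,.32): print(t)
```

```text
3.6 [0.52376731 0.20180134 0.43565707]
carver 0.71 [0.476  0.2746] [0.6488 0.2603] -4.7 [0.0553 0.0572]
plaster_knife 0.6 [0.4858 0.2153] [0.6554 0.2023] -4.4 [0.0663 0.07  ]
spatula 0.81 [0.4897 0.1586] [0.6859 0.1412] -5.1 [0.0603 0.0665]
wax_knife 0.84 [0.4537 0.1044] [0.6722 0.0849] -5.1 [0.0604 0.0631]
wax_knife 0.72 [ 0.4856 -0.0873] [ 0.5641 -0.1045] -12.4 [0.0548 0.0606]
([0.5228, 0.282, 0.051], [0.009, 0.011, 0.021], 97)
([0.5922, 0.2768, 0.0558], [0.009, 0.012, 0.011], 91)
([0.5211, 0.2608, 0.0493], [0.009, 0.015, 0.023], 126)
([0.5905, 0.2541, 0.0512], [0.008, 0.014, 0.02], 98)
([0.5182, 0.2278, 0.0515], [0.009, 0.006, 0.019], 56)
([0.5879, 0.2219, 0.0591], [0.008, 0.007, 0.005], 56)
([0.5173, 0.1998, 0.0509], [0.012, 0.008, 0.021], 73)
([0.5855, 0.1938, 0.0587], [0.009, 0.008, 0.005], 68)
([0.5135, 0.1692, 0.0493], [0.009, 0.011, 0.024], 91)
([0.5832, 0.163, 0.0499], [0.009, 0.01, 0.023], 71)
([0.5157, 0.1445, 0.0531], [0.021, 0.012, 0.022], 111)
([0.581, 0.1375, 0.0592], [0.01, 0.011, 0.009], 88)
([0.5087, 0.1097, 0.0493], [0.01, 0.014, 0.023], 116)
([0.5777, 0.1047, 0.0515], [0.009, 0.012, 0.02], 93)
([0.5251, 0.0892, 0.052], [0.06, 0.015, 0.022], 171)
([0.5764, 0.0818, 0.0502], [0.011, 0.015, 0.024], 91)
```

View pics/w2.png

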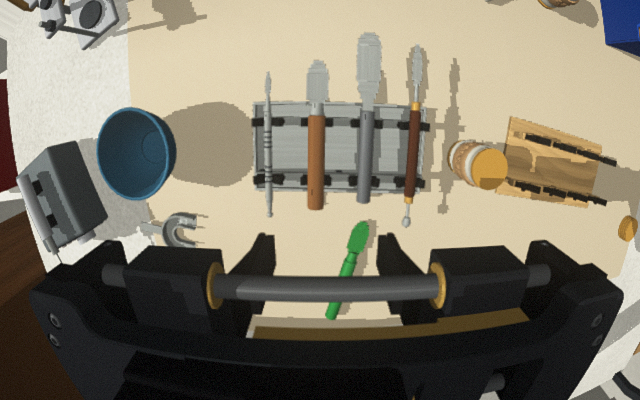

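Run:
```python
import numpy as np
P=np.load('w2.npz')['P']
q=P[70:230,60:215].reshape(-1,3);q=q[(q[:,2]>.02)&(q[:,1]>.3)]
print(np.percentile(q,[1,50,99],axis=0).round(3)); q=q[(q[:,0]>.45)];print(np.percentile(q,[0.5,2,99],axis=0).round(3))
```

```text
[[0.472 0.391 0.021]
 [0.553 0.495 0.055]
 [0.63  0.619 0.079]]
[[0.469 0.39  0.02 ]
 [0.475 0.392 0.022]
 [0.63  0.619 0.079]]
```

step_arm(rows=[[0.01, 0.004, -0.05, 0, 0, -1.5], [0.011, 0.004, -0.05, 0, 0, 0], [0, 0, -0.03, 0, 0, 0], [0, 0, 0, 0, 0, 0], [0, 0, 0, 0, 0, 0]], jaw=0.045, squeeze=30)

```text
time: 4.47
position: [0.5448, 0.2093, 0.3069]
tool_rot: [0.999, -0.044, 0.001, -0.0]
ft_force: [-0.3, -0.4, -0.8]
grip_width: 0.0453
grip_force: 0.0
```

step_arm(rows=[[0, 0, -0.04, 0, 0, 0], [0, 0, -0.03, 0, 0, 0], [0, 0, -0.013, 0, 0, 0], [0, 0, 0, 0, 0, 0]])

```text
time: 4.97
position: [0.5445, 0.2098, 0.2233]
tool_rot: [0.999, -0.044, 0.0, -0.0]
ft_force: [-0.3, 0.2, 0.7]
grip_width: 0.0452
grip_force: 0.0
```

step_arm(rows=[[0, 0, 0, 0, 0, 0], [0, 0, 0, 0, 0, 0], [0, 0, 0, 0, 0, 0], [0, 0, 0, 0, 0, 0], [0, 0, 0, 0, 0, 0]], jaw=0.0)

```text
time: 5.6
position: [0.5444, 0.2112, 0.2238]
tool_rot: [0.999, -0.044, 0.001, -0.002]
ft_force: [-0.5, 5.2, 2.2]
grip_width: 0.0192
grip_force: 30.0
```

step_arm(rows=[[0, 0, 0.02, 0, 0, 0], [0, 0, 0.04, 0, 0, 0], [0, 0, 0.04, 0, 0, 0], [0, 0, 0, 0, 0, 0]])

```text
time: 6.1
position: [0.5451, 0.2101, 0.3261]
tool_rot: [0.999, -0.044, 0.004, -0.001]
ft_force: [0.2, 0.5, -0.5]
grip_width: 0.0192
grip_force: 30.0
```

step_arm(rows=[[-0.003, -0.03, 0, 0, 0, -1], [-0.004, -0.045, 0, 0, 0, -1], [-0.004, -0.045, 0, 0, 0, -1], [-0.004, -0.05, 0, 0, 0, -1], [-0.004, -0.05, 0, 0, 0, -1], [-0.004, -0.05, 0, 0, 0, 0], [-0.003, -0.05, 0, 0, 0, 0], [-0.003, -0.041, 0, 0, 0, 0], [0, 0, 0, 0, 0, 0], [0, 0, 0, 0, 0, 0]])

```text
time: 7.35
position: [0.5145, -0.1508, 0.3218]
tool_rot: [0.996, -0.088, -0.001, -0.001]
ft_force: [0.1, -0.9, -1.5]
grip_width: 0.0193
grip_force: 30.0
```

step_arm(rows=[[0.002, 0, -0.04, 0, 0, 0], [0, 0, -0.03, 0, 0, 0], [0, 0, -0.015, 0, 0, 0], [0, 0, -0.008, 0, 0, 0], [0, 0, -0.003, 0, 0, 0], [0, 0, 0, 0, 0, 0]])

```text
time: 8.1
position: [0.5174, -0.1512, 0.2273]
tool_rot: [0.996, -0.087, 0.001, 0.0]
ft_force: [-0.2, 0.1, -1.7]
grip_width: 0.0192
grip_force: 30.0
```

step_arm(rows=[[0, 0, -0.003, 0, 0, 0], [0, 0, 0, 0, 0, 0]])

```text
time: 8.35
position: [0.5175, -0.1513, 0.2244]
tool_rot: [0.996, -0.088, 0.001, 0.0]
ft_force: [0.9, 1.6, 1.6]
grip_width: 0.0192
grip_force: 30.0
```

step_arm(rows=[[0, 0, 0, 0, 0, 0], [0, 0, 0, 0, 0, 0], [0, 0, 0, 0, 0, 0], [0, 0, 0, 0, 0, 0]], jaw=0.04)

```text
time: 8.85
position: [0.517, -0.1513, 0.2237]
tool_rot: [0.996, -0.088, -0.0, 0.0]
ft_force: [-0.3, 0.2, -0.1]
grip_width: 0.0392
grip_force: 0.0
```

step_arm(rows=[[0, 0, 0.04, 0, 0, 0], [0, 0, 0.05, 0, 0, 0], [0, 0, 0.05, 0, 0, 0], [-0.03, 0, 0.02, 0, 0, 0], [-0.03, 0, 0, 0, 0, 0], [0, 0, 0, 0, 0, 0], [0, 0, 0, 0, 0, 0]])

```text
time: 9.72
position: [0.4577, -0.1515, 0.3839]
tool_rot: [0.996, -0.088, 0.001, 0.0]
ft_force: [-1.0, -0.3, 0.3]
grip_width: 0.0399
grip_force: 0.0
```

```bash
cat > chk.py <<'E'
from m import *
import sys
o=get_obs();print(o['time'],o['position'],o['tool_rot'].round(3) if hasattr(o['tool_rot'],'round') else o['tool_rot'])
for n in ['wrist','top']:
    c=cam(n);P=cloud(c);save(c,sys.argv[1]+n+'.png')
    for l in ['carver','plaster_knife','spatula','wax_knife']:
        for d in cut_out(l,n)[:4]:
            try: a=axis(P[d['region']])
            except Exception as e: continue
            if d['confidence']>.3: print(n,l,round(d['confidence'],2),*a)
E
python3 chk.py c1
```

```text
9.725 [ 0.45770136 -0.15151739  0.38388194] [ 0.996 -0.088  0.001  0.   ]
wrist plaster_knife 0.82 [ 0.4583 -0.1415] [ 0.6275 -0.1712] -10.0 [0.0663 0.0701]
wrist spatula 0.84 [0.4888 0.1508] [0.6868 0.1408] -2.9 [0.0593 0.0659]
wrist wax_knife 0.62 [0.4519 0.0984] [0.6709 0.0818] -4.4 [0.0587 0.0625]
top carver 0.83 [0.4781 0.2745] [0.6414 0.2608] -4.8 [0.0553 0.0578]
top plaster_knife 0.88 [ 0.5564 -0.1547] [ 0.6292 -0.1719] -13.3 [0.0615 0.0685]
top spatula 0.87 [0.4886 0.1568] [0.6871 0.1419] -4.3 [0.0603 0.0666]
top wax_knife 0.65 [0.4749 0.2747] [0.6464 0.2607] -4.7 [0.0548 0.0577]
top wax_knife 0.55 [0.4525 0.1025] [0.6712 0.0843] -4.7 [0.0604 0.0635]
```

step_arm(rows=[[0.012, 0.04, 0, 0, 0, 1], [0.012, 0.05, 0, 0, 0, 1], [0.012, 0.05, 0, 0, 0, 1], [0.012, 0.05, 0, 0, 0, 1], [0.012, 0.05, 0, 0, 0, 1.1], [0.012, 0.05, 0, 0, 0, 0], [0.01, 0.05, 0, 0, 0, 0], [0.01, 0.05, -0.02, 0, 0, 0], [0, 0.03, -0.04, 0, 0, 0], [0, 0, -0.03, 0, 0, 0], [0, 0, 0, 0, 0, 0], [0, 0, 0, 0, 0, 0]], jaw=0.035)

```text
time: 11.72
position: [0.5497, 0.2687, 0.2947]
tool_rot: [0.999, -0.043, 0.001, -0.0]
ft_force: [0.2, -1.1, 1.0]
grip_width: 0.0353
grip_force: 0.0
```

step_arm(rows=[[0, 0, -0.035, 0, 0, 0], [0, 0, -0.03, 0, 0, 0], [0, 0, -0.014, 0, 0, 0], [0, 0, 0, 0, 0, 0]])

```text
time: 12.22
position: [0.5495, 0.2685, 0.2151]
tool_rot: [0.999, -0.043, 0.0, -0.0]
ft_force: [0.5, 0.4, 0.5]
grip_width: 0.0353
grip_force: 0.0
```

step_arm(rows=[[0, 0, 0, 0, 0, 0], [0, 0, 0, 0, 0, 0], [0, 0, 0, 0, 0, 0], [0, 0, 0, 0, 0, 0], [0, 0, 0, 0, 0, 0]], jaw=0.0)

```text
time: 12.85
position: [0.5494, 0.2694, 0.2154]
tool_rot: [0.999, -0.043, 0.001, -0.001]
ft_force: [0.3, 3.4, 4.2]
grip_width: 0.0078
grip_force: 30.0
```

step_arm(rows=[[0, 0, 0.02, 0, 0, 0], [0, 0, 0.04, 0, 0, 0], [0, 0, 0.05, 0, 0, 0], [0, 0, 0, 0, 0, 0]])

```text
time: 13.35
position: [0.5504, 0.2689, 0.3287]
tool_rot: [0.999, -0.043, 0.004, -0.001]
ft_force: [-0.1, 0.6, -0.4]
grip_width: 0.0079
grip_force: 30.0
```

step_arm(rows=[[-0.002, -0.03, 0, 0, 0, -1], [-0.003, -0.045, 0, 0, 0, -1], [-0.003, -0.045, 0, 0, 0, -1], [-0.003, -0.05, 0, 0, 0, -1], [-0.003, -0.05, 0, 0, 0, -1], [-0.003, -0.05, 0, 0, 0, -0.2], [-0.003, -0.05, 0, 0, 0, 0], [-0.003, -0.043, 0, 0, 0, 0], [0, 0, 0, 0, 0, 0], [0, 0, 0, 0, 0, 0]])

```text
time: 14.6
position: [0.5254, -0.094, 0.3238]
tool_rot: [0.996, -0.089, -0.001, -0.0]
ft_force: [-0.9, 0.6, -0.4]
grip_width: 0.0078
grip_force: 30.0
```

step_arm(rows=[[0.001, 0, -0.04, 0, 0, 0], [0, 0, -0.035, 0, 0, 0], [0, 0, -0.02, 0, 0, 0], [0, 0, -0.01, 0, 0, 0], [0, 0, -0.003, 0, 0, 0], [0, 0, 0, 0, 0, 0]])

```text
time: 15.35
position: [0.5273, -0.0939, 0.2172]
tool_rot: [0.996, -0.088, 0.0, 0.0]
ft_force: [0.1, -0.4, -0.2]
grip_width: 0.0075
grip_force: 30.0
```

step_arm(rows=[[0, 0, -0.001, 0, 0, 0], [0, 0, 0, 0, 0, 0]])

```text
time: 15.6
position: [0.5273, -0.0943, 0.2164]
tool_rot: [0.996, -0.088, 0.001, 0.0]
ft_force: [0.1, 1.5, 0.7]
grip_width: 0.0077
grip_force: 30.0
```

step_arm(rows=[[0, 0, 0, 0, 0, 0], [0, 0, 0, 0, 0, 0], [0, 0, 0, 0, 0, 0], [0, 0, 0, 0, 0, 0]], jaw=0.035)

```text
time: 16.1
position: [0.5271, -0.0942, 0.2157]
tool_rot: [0.996, -0.088, -0.0, -0.0]
ft_force: [-1.3, 0.2, 0.1]
grip_width: 0.0335
grip_force: 0.0
```

step_arm(rows=[[0, 0, 0.04, 0, 0, 0], [0, 0, 0.05, 0, 0, 0], [0, 0, 0.05, 0, 0, 0], [-0.03, 0, 0.02, 0, 0, 0], [-0.03, 0, 0, 0, 0, 0], [0, 0, 0, 0, 0, 0], [0, 0, 0, 0, 0, 0]])

```text
time: 16.98
position: [0.4678, -0.0945, 0.3759]
tool_rot: [0.996, -0.088, 0.001, 0.0]
ft_force: [-0.0, -1.1, 0.1]
grip_width: 0.0351
grip_force: 0.0
```

```bash
python3 chk.py c2
```

```text
16.975 [ 0.46780131 -0.09445801  0.37589813] [ 0.996 -0.088  0.001  0.   ]
wrist carver 0.61 [ 0.4555 -0.0813] [ 0.6235 -0.1116] -10.2 [0.0554 0.0571]
wrist plaster_knife 0.91 [ 0.4995 -0.0545] [ 0.5062 -0.049 ] 39.2 [0.2881 0.2982]
wrist plaster_knife 0.69 [ 0.4596 -0.1391] [ 0.6274 -0.1713] -10.9 [0.0662 0.0702]
wrist spatula 0.64 [0.4884 0.1504] [0.6863 0.1412] -2.7 [0.0594 0.0661]
wrist wax_knife 0.79 [0.4523 0.0984] [0.6728 0.0824] -4.2 [0.0592 0.0627]
top spatula 0.59 [0.4889 0.1566] [0.6862 0.1418] -4.3 [0.0606 0.0667]
top wax_knife 0.84 [0.4526 0.1024] [0.6724 0.0845] -4.7 [0.0596 0.0634]
```

View pics/c2wrist.png

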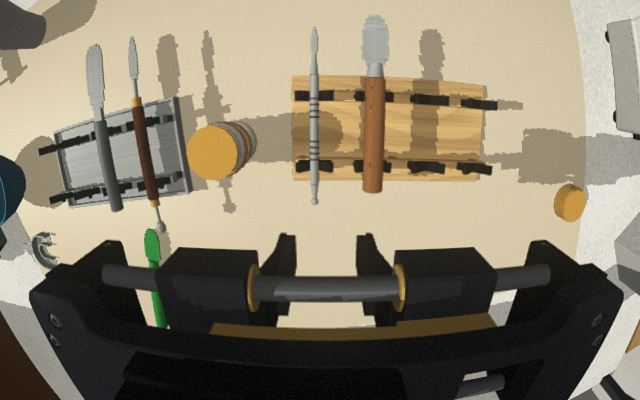

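step_arm(rows=[[0.015, 0.035, 0, 0, 0, 1], [0.015, 0.045, 0, 0, 0, 1], [0.015, 0.045, 0, 0, 0, 1], [0.015, 0.045, 0, 0, 0, 1], [0.012, 0.045, 0, 0, 0, 1.1], [0.007, 0.032, -0.02, 0, 0, 0], [0, 0, -0.04, 0, 0, 0], [0, 0, -0.02, 0, 0, 0], [0, 0, 0, 0, 0, 0], [0, 0, 0, 0, 0, 0]], jaw=0.042)

```text
time: 18.73
position: [0.5466, 0.1528, 0.2965]
tool_rot: [0.999, -0.044, 0.001, -0.0]
ft_force: [0.3, -0.1, -0.1]
grip_width: 0.042
grip_force: 0.0
```

step_arm(rows=[[0, 0, -0.035, 0, 0, 0], [0, 0, -0.025, 0, 0, 0], [0, 0, -0.015, 0, 0, 0], [0, 0, 0, 0, 0, 0]])

```text
time: 19.23
position: [0.5462, 0.1527, 0.2207]
tool_rot: [0.999, -0.044, -0.0, 0.0]
ft_force: [0.3, 0.8, -0.2]
grip_width: 0.0421
grip_force: 0.0
```

step_arm(rows=[[0, 0, 0, 0, 0, 0], [0, 0, 0, 0, 0, 0], [0, 0, 0, 0, 0, 0], [0, 0, 0, 0, 0, 0], [0, 0, 0, 0, 0, 0]], jaw=0.0)

```text
time: 19.85
position: [0.5463, 0.1533, 0.2214]
tool_rot: [0.999, -0.044, 0.001, -0.0]
ft_force: [-1.3, 4.4, 4.5]
grip_width: 0.0161
grip_force: 30.0
```

step_arm(rows=[[0, 0, 0.02, 0, 0, 0], [0, 0, 0.04, 0, 0, 0], [0, 0, 0.045, 0, 0, 0], [0, 0, 0, 0, 0, 0]])

```text
time: 20.35
position: [0.5472, 0.1526, 0.3288]
tool_rot: [0.999, -0.044, 0.004, 0.0]
ft_force: [0.5, -0.9, -1.2]
grip_width: 0.0161
grip_force: 30.0
```

step_arm(rows=[[-0.004, -0.03, 0, 0, 0, -1], [-0.005, -0.045, 0, 0, 0, -1], [-0.005, -0.045, 0, 0, 0, -1], [-0.006, -0.05, 0, 0, 0, -1], [-0.006, -0.05, 0, 0, 0, -1], [-0.005, -0.05, 0, 0, 0, -0.1], [-0.005, -0.05, 0, 0, 0, 0], [-0.004, -0.04, 0, 0, 0, 0], [0, 0, 0, 0, 0, 0], [0, 0, 0, 0, 0, 0]])

```text
time: 21.6
position: [0.5053, -0.2068, 0.3244]
tool_rot: [0.996, -0.089, -0.002, -0.001]
ft_force: [0.0, -0.2, -0.6]
grip_width: 0.016
grip_force: 30.0
```

step_arm(rows=[[0, 0, -0.04, 0, 0, 0], [0, 0, -0.035, 0, 0, 0], [0, 0, -0.015, 0, 0, 0], [0, 0, -0.01, 0, 0, 0], [0, 0, 0, 0, 0, 0], [0, 0, 0, 0, 0, 0]])

```text
time: 22.35
position: [0.5065, -0.2073, 0.2267]
tool_rot: [0.996, -0.088, 0.001, 0.0]
ft_force: [0.6, -0.0, -1.1]
grip_width: 0.016
grip_force: 30.0
```

step_arm(rows=[[0, 0, -0.003, 0, 0, 0], [0, 0, -0.002, 0, 0, 0], [0, 0, 0, 0, 0, 0]])

```text
time: 22.72
position: [0.5062, -0.2074, 0.2214]
tool_rot: [0.996, -0.089, 0.001, 0.0]
ft_force: [-0.7, -0.2, 3.6]
grip_width: 0.0161
grip_force: 30.0
```

step_arm(rows=[[0, 0, 0, 0, 0, 0], [0, 0, 0, 0, 0, 0], [0, 0, 0, 0, 0, 0], [0, 0, 0, 0, 0, 0]], jaw=0.038)

```text
time: 23.22
position: [0.5061, -0.2072, 0.2206]
tool_rot: [0.996, -0.088, -0.0, -0.0]
ft_force: [0.4, 0.2, 0.1]
grip_width: 0.0372
grip_force: 0.0
```

step_arm(rows=[[0, 0, 0.04, 0, 0, 0], [0, 0, 0.05, 0, 0, 0], [0, 0, 0.05, 0, 0, 0], [-0.03, 0, 0.02, 0, 0, 0], [-0.03, 0, 0, 0, 0, 0], [0, 0, 0, 0, 0, 0], [0, 0, 0, 0, 0, 0]])

```text
time: 24.1
position: [0.4466, -0.2075, 0.3808]
tool_rot: [0.996, -0.089, 0.001, 0.0]
ft_force: [0.4, -0.3, -0.4]
grip_width: 0.0378
grip_force: 0.0
```

```bash
python3 chk.py c3
```

```text
24.1 [ 0.44663655 -0.20746892  0.38082502] [ 0.996 -0.089  0.001  0.   ]
wrist carver 0.62 [ 0.4537 -0.0828] [ 0.6233 -0.1125] -9.9 [0.0551 0.0572]
wrist carver 0.32 [ 0.4844 -0.0877] [ 0.5659 -0.0932] -3.9 [0.057  0.0604]
wrist plaster_knife 0.94 [ 0.4587 -0.1433] [ 0.6265 -0.1714] -9.5 [0.0664 0.0701]
wrist spatula 0.81 [ 0.4498 -0.1984] [ 0.6341 -0.2313] -10.1 [0.0608 0.0664]
wrist wax_knife 0.81 [0.4525 0.098 ] [0.6733 0.0824] -4.1 [0.0584 0.0625]
top carver 0.87 [ 0.4551 -0.0802] [ 0.6233 -0.1107] -10.3 [0.055 0.058]
top plaster_knife 0.62 [ 0.4589 -0.1384] [ 0.6291 -0.1706] -10.7 [0.0657 0.0705]
top spatula 0.69 [ 0.5585 -0.2164] [ 0.6479 -0.2332] -10.6 [0.0586 0.0611]
top wax_knife 0.69 [0.4531 0.1021] [0.6688 0.0848] -4.6 [0.0598 0.0634]
```

step_arm(rows=[[0.015, 0.035, 0, 0, 0, 1], [0.015, 0.045, 0, 0, 0, 1], [0.015, 0.045, 0, 0, 0, 1], [0.015, 0.045, 0, 0, 0, 1], [0.015, 0.045, 0, 0, 0, 1.1], [0.015, 0.045, 0, 0, 0, 0], [0.01, 0.042, -0.02, 0, 0, 0], [0, 0, -0.04, 0, 0, 0], [0, 0, -0.02, 0, 0, 0], [0, 0, 0, 0, 0, 0], [0, 0, 0, 0, 0, 0]])

```text
time: 25.98
position: [0.5466, 0.0947, 0.3015]
tool_rot: [0.999, -0.044, 0.001, -0.0]
ft_force: [-0.0, 0.7, -0.5]
grip_width: 0.0381
grip_force: 0.0
```

step_arm(rows=[[0, 0, -0.035, 0, 0, 0], [0, 0, -0.03, 0, 0, 0], [0, 0, -0.017, 0, 0, 0], [0, 0, 0, 0, 0, 0]])

```text
time: 26.48
position: [0.5462, 0.0946, 0.2185]
tool_rot: [0.999, -0.044, -0.0, 0.0]
ft_force: [-0.3, -0.2, -0.0]
grip_width: 0.0378
grip_force: 0.0
```

step_arm(rows=[[0, 0, 0, 0, 0, 0], [0, 0, 0, 0, 0, 0], [0, 0, 0, 0, 0, 0], [0, 0, 0, 0, 0, 0], [0, 0, 0, 0, 0, 0]], jaw=0.0)

```text
time: 27.1
position: [0.5464, 0.0952, 0.2195]
tool_rot: [0.999, -0.044, 0.001, -0.0]
ft_force: [-0.1, 3.4, 5.3]
grip_width: 0.013
grip_force: 30.0
```

step_arm(rows=[[0, 0, 0.02, 0, 0, 0], [0, 0, 0.04, 0, 0, 0], [0, 0, 0.05, 0, 0, 0], [0, 0, 0, 0, 0, 0]])

```text
time: 27.6
position: [0.5473, 0.0946, 0.3322]
tool_rot: [0.999, -0.044, 0.004, 0.0]
ft_force: [-0.1, -0.5, -0.5]
grip_width: 0.0129
grip_force: 30.0
```

step_arm(rows=[[-0.005, -0.03, 0, 0, 0, -1], [-0.006, -0.045, 0, 0, 0, -1], [-0.007, -0.045, 0, 0, 0, -1], [-0.007, -0.05, 0, 0, 0, -1], [-0.007, -0.05, 0, 0, 0, -1], [-0.007, -0.05, 0, 0, 0, -0.1], [-0.006, -0.05, 0, 0, 0, 0], [-0.005, -0.039, 0, 0, 0, 0], [0, 0, 0, 0, 0, 0], [0, 0, 0, 0, 0, 0]])

```text
time: 28.85
position: [0.4954, -0.2637, 0.3274]
tool_rot: [0.996, -0.089, -0.002, -0.001]
ft_force: [0.4, 0.8, -0.4]
grip_width: 0.0131
grip_force: 30.0
```

step_arm(rows=[[0, 0, -0.04, 0, 0, 0], [0, 0, -0.035, 0, 0, 0], [0, 0, -0.02, 0, 0, 0], [0, 0, -0.01, 0, 0, 0], [0, 0, 0, 0, 0, 0], [0, 0, 0, 0, 0, 0]])

```text
time: 29.6
position: [0.4964, -0.264, 0.2245]
tool_rot: [0.996, -0.088, 0.001, 0.0]
ft_force: [-0.1, -0.4, -0.0]
grip_width: 0.0132
grip_force: 30.0
```

step_arm(rows=[[0, 0, -0.003, 0, 0, 0], [0, 0, -0.0015, 0, 0, 0], [0, 0, 0, 0, 0, 0]])

```text
time: 29.98
position: [0.4962, -0.2644, 0.2196]
tool_rot: [0.996, -0.088, 0.0, 0.0]
ft_force: [-1.3, -0.9, 1.1]
grip_width: 0.013
grip_force: 30.0
```

step_arm(rows=[[0, 0, 0, 0, 0, 0], [0, 0, 0, 0, 0, 0], [0, 0, 0, 0, 0, 0], [0, 0, 0, 0, 0, 0]], jaw=0.036)

```text
time: 30.48
position: [0.4961, -0.2641, 0.2192]
tool_rot: [0.996, -0.088, -0.0, -0.0]
ft_force: [0.3, -0.3, -0.0]
grip_width: 0.0354
grip_force: 0.0
```

step_arm(rows=[[0, 0, 0.04, 0, 0, 0], [0, 0, 0.05, 0, 0, 0], [0, 0, 0.05, 0, 0, 0], [-0.03, 0.03, 0.02, 0, 0, 0], [-0.03, 0.04, 0, 0, 0, 0], [0, 0, 0, 0, 0, 0], [0, 0, 0, 0, 0, 0]])

```text
time: 31.35
position: [0.4365, -0.1944, 0.3796]
tool_rot: [0.996, -0.088, 0.001, 0.001]
ft_force: [1.0, -0.3, 0.4]
grip_width: 0.0361
grip_force: 0.0
```

```bash
python3 chk.py c4
python3 - <<'E'
from m import *
c=cam('top');P=cloud(c)
for d in cut_out('mounted_models','top'): print(d['confidence'],np.nanmedian(P[d['region']],0))
E
```

```text
31.35 [ 0.43649475 -0.19443163  0.3796316 ] [ 0.996 -0.088  0.001  0.001]
wrist carver 0.55 [ 0.4541 -0.0829] [ 0.6219 -0.1122] -9.9 [0.0551 0.0573]
wrist plaster_knife 0.98 [ 0.4581 -0.1425] [ 0.628  -0.1721] -9.9 [0.0663 0.0701]
wrist plaster_knife 0.79 [ 0.4873 -0.1163] [ 0.4879 -0.1183] -74.1 [0.275  0.2772]
wrist spatula 0.91 [ 0.4492 -0.1982] [ 0.6218 -0.2293] -10.2 [0.0616 0.0665]
top carver 0.57 [ 0.4548 -0.0802] [ 0.6239 -0.1108] -10.3 [0.0549 0.0578]
top plaster_knife 0.8 [ 0.4466 -0.1355] [ 0.6286 -0.1706] -10.9 [0.0658 0.0705]
top spatula 0.6 [ 0.4696 -0.1972] [ 0.6461 -0.2349] -12.1 [0.0589 0.0659]
top wax_knife 0.68 [ 0.4053 -0.2458] [ 0.6214 -0.2878] -11.0 [0.0566 0.0604]
0.85 [0.523033   0.00395863 0.08415458]
```

View pics/c4wrist.png

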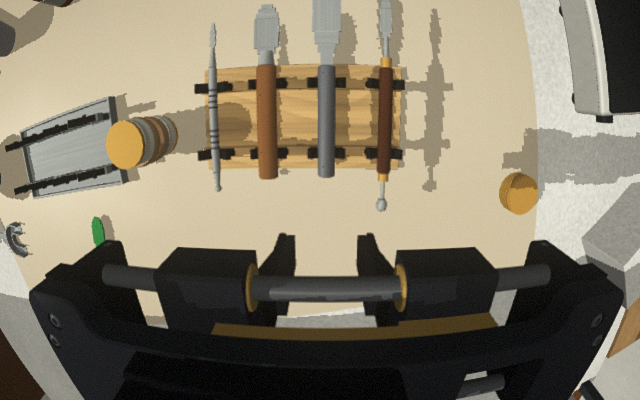

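Run:
```python
from m import *
c=cam('wrist');P=cloud(c)
for v0,v1 in ((70,78),(92,140),(165,172)):
    q=P[v0:v1,377:396].reshape(-1,3);q=q[q[:,2]>.05];t=q[q[:,2]>np.percentile(q[:,2],70)]
    print(t.mean(0).round(4),np.percentile(q[:,2],95).round(4))
print(hand_in())
```

```text
[ 0.537  -0.2722  0.0627] 0.0632
[ 0.4965 -0.2653  0.0628] 0.0632
[ 0.4461 -0.2563  0.0627] 0.063
the job is handed in; nothing more can be done
None
```

All four instruments are in the bench rack in their original left-to-right order (carver, plaster knife, spatula, wax knife); by the cameras each lies in its front and rear notch with the working end away from the robot and the models have not moved. The job was handed in at about 31 s, and no verdict came back.

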